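# Rack the forming heads in reverse order

## Robot

A 6-joint arm with a two-finger parallel gripper is mounted at the origin on the work surface. World frame = base frame: x ahead of the robot, y to its left, z up, the work surface at z = 0. Lengths are in mm, angles in rad, forces in N, time in s.
With the tool pointing down it reaches from about 300 to 775 mm from the base axis. Payload 14.6 kg.
Tool frame: the origin (TCP) lies on the centre line of the jaws, within the pads' length; the fingertips stand 8 mm ahead of it and the grasp point (between the pads) lies 11 mm behind it; z points along the fingers, y is the line along which they close (so a half turn about z gives the same grasp; the last joint's range is limited). The gripper opens to 94 mm and grips with 3 to 60 N. Pads are 16 mm wide; open, the fingers measure 119 mm over their backs; the gripper's body (75 mm by 177 mm) begins 78 mm behind the grasp point.
Start: joints at [1.116, 0.3, 1.521, -0, 1.321, -0.067], TCP at [207.981, 509.15, 213.446] pointing down, gripper open.
Joint ranges: [-3.03, 3.03], [-0.79, 2.21], [0.23, 2.52], [-1.04, 4.18], [0, 3.07], [-2.55, 2.55]. Speed limits (rad/s): [2.22, 2.22, 2.57, 3.14, 3.14, 3.14].

## Interface

Orientations are given as [roll, pitch, yaw] about the fixed x, y, z axes, in that order (R = Rz(yaw) Ry(pitch) Rx(roll)).
In Python, from cell import manip gives the robot as it stands.
- The arm moves only by the tool jog_arm, never from a script. Its argument "rows" is one flat list of numbers, 7 for each row, row after row: the shift along the world's x, y, z in cm, then the turn, a rotation vector about the world's x, y, z in rad, then the closure, from 0 (fully open) to 1 (shut). In form: [dx, dy, dz, rx, ry, rz, fingers, dx, dy, dz, rx, ry, rz, fingers, ...]. A call has 1 to 20 rows; each row shifts and turns the commanded pose from where the row before left it; what a row does not reach is not made up. A row lasts 1/12 s, in which the tool goes at most 41.7 mm and 7.16 degrees, less where a joint would pass 70% of its speed; a pose out of reach is approached as far as the arm can. A call with a gripper value outside its range is refused whole. The fingers move at their own pace and stop on an object; "newtons" is the grip in N (left out, the last holds). Time passes only in rows, so rows that do not move let the fingers close. It gives the time, the measured TCP pose, the force, the opening and the grip force at its end, in the units of the state.
- manip.read_state(): the state, without advancing time (a new reading comes with each control period).
- manip.camera(name): name is "side" or "top" or "wrist"; returns (picture, depth): 400x640x3 uint8, blue, green, red; 400x640 float32, mm along the optical axis (not along the pixel's ray), 0 where there is no reading.
- manip.camera_model(name): a dict with "K" (3x3 intrinsics, pixels), "k1" (the pictures are not rectified: a ray, as slopes to the right and down, at radius r is drawn at 1 + k1 r^2 times it, then the intrinsics apply), "R" (3x3) and "t" (3): a world point X has camera coordinates R X + t. Camera axes: x right, y down, z forward; pixel columns grow to the right and rows downward; lengths in mm; the calibration is good to about 2 mm. A picture is of the moment at which its call begins: read the wrist's pose just before it. camera_model takes no time and is no camera call; for the wrist camera it gives the pose at the moment of the call.
- manip.sign_off(): hands the job in; it is judged then, once.
The state is a dict: "clock": time; "joints": joint angles; "qd": joint speeds; "effort": joint torques, N m; "eef_pos": TCP position; "eef_rot": TCP orientation; "wrist_force": force on the tool from outside, world axes, zero at the start; "moment": the same for the moment, N m; "finger_gap": finger opening in mm; "finger_force": force on a finger pad.
Only numpy, scipy, OpenCV 4.12 (cv2) and the standard library are available. Lean on these libraries where they do the work, as an engineer would, in place of code of your own. Each camera call takes 0.05 s, during which the arm holds its last target. There are 200 camera calls.

## Task

The four steel forming heads stand on the raised wooden shelf in the order they were just used; put them away in the low dark rack beside it, one standing upright in each compartment, in the reverse order, ready for the next piece. The head furthest left on the shelf goes into the furthest right compartment, the second from the left into the second from the right, and so on (left and right as the robot sees them, looking out over the bench). Do not let any head topple.

Things in the scene. Friction and masses are not known exactly. Their poses are not given: they have to be found in the camera images.
- shelf: Raised wooden shelf on four thin steel legs, 78 (x) by 270 mm (y), top at z = 60 mm; fixed, left or right of the rack. Origin under its centre at table level; its y axis runs along the row to the left (as the robot sees it), within 20 degrees of world y. Four black rubber pads in a row at its y = +87, +29, -29, -87 mm (x = 0) each carry one steel head at the start.
- rack: Low dark wooden rack beside the shelf, 64 (x) by 238 mm (y), fixed, empty at the start. Origin under its centre at table level; its y axis runs along the row to the left, within 20 degrees of world y. Four square compartments at its y = +87, +29, -29, -87 mm (x = 0), 52 by 52 mm inside; floor at z = 12 mm, rims and dividers 6 mm thick, top at z = 20 mm.
- head_dome: Loose: polished steel forming head, straight round body 32 mm diameter up to z = 46 mm, then a smooth dome, 62 mm tall, 0.30 kg (masses vary some 20 %). Upright at the start, within 3 mm of the centre of its black rubber pad. Origin at the centre of its underside, z up along its axis; grip the straight body, about 33 mm above the underside.
- head_cone: Loose: polished steel forming head, straight round body 28 mm diameter up to z = 44 mm, then a cone to a blunt point, 78 mm tall, 0.24 kg (masses vary some 20 %). Upright at the start, within 3 mm of the centre of its black rubber pad. Origin at the centre of its underside, z up along its axis; grip the straight body, about 33 mm above the underside.
- head_flat: Loose: polished steel forming head, straight round body 30 mm diameter up to z = 48 mm, then a wider flat disc of 42 mm diameter and 12 mm thickness on top, 60 mm tall, 0.35 kg (masses vary some 20 %). Upright at the start, within 3 mm of the centre of its black rubber pad. Origin at the centre of its underside, z up along its axis; grip the straight body, about 33 mm above the underside.
- head_ball: Loose: polished steel forming head, straight round body 28 mm diameter up to z = 46 mm, then a thin neck (12 mm) and a 24 mm ball, 80 mm tall, 0.27 kg (masses vary some 20 %). Upright at the start, within 3 mm of the centre of its black rubber pad. Origin at the centre of its underside, z up along its axis; grip the straight body, about 33 mm above the underside.
- pad_dome: Thin plain black rubber pad, 46 by 46 by 5 mm, fixed on the shelf, on which head_dome stands at the start: it stays behind and so marks that head's place in the starting order (all four pads look alike). Origin at the centre of its underside, axes as the shelf's.
- pad_cone: Thin plain black rubber pad, 46 by 46 by 5 mm, fixed on the shelf, on which head_cone stands at the start: it stays behind and so marks that head's place in the starting order (all four pads look alike). Origin at the centre of its underside, axes as the shelf's.
- pad_flat: Thin plain black rubber pad, 46 by 46 by 5 mm, fixed on the shelf, on which head_flat stands at the start: it stays behind and so marks that head's place in the starting order (all four pads look alike). Origin at the centre of its underside, axes as the shelf's.
- pad_ball: Thin plain black rubber pad, 46 by 46 by 5 mm, fixed on the shelf, on which head_ball stands at the start: it stays behind and so marks that head's place in the starting order (all four pads look alike). Origin at the centre of its underside, axes as the shelf's.
Things that resemble listed ones, but are neither listed nor needed, are in the scene too. What is shaped like the head_ball but orange is not meant.

How it is judged:
By the outcome, as a careful person would: the job done as asked, in the order asked, and still so for the second after the job is handed in, with the robot touching nothing.
It also fails if it takes over 102 s, if anything falls off the work surface, if the arm or the gripper's body presses on something with over 40 N, if the wrist force passes 120 N, or if a joint passes its speed limit or range.

## Working session

There is one attempt and no reset: what is moved stays moved. The work goes in short steps, Python scripts to look and compute and a tool call to move; the robot and the scene stay as the last step left them, time stands still between calls to the robot, and variables do not carry over. Pictures are saved under pics/ and viewed, at most 14 in all, crops included, and the job is handed in when it is done.

Besides the shell and the picture viewer there is one more tool, called after "Call:" by a JSON object that holds its "api" and its "payload". jog_arm: Moves the arm, as the interface text tells. Its arguments: {"type":"object","properties":{"rows":{"type":"array"},"newtons":{"type":"number"}},"required":["rows"]}

```bash
ls; mkdir -p pics; cat > h.py <<'E'
import numpy as np, cv2
from cell import manip
def grab(n):
    m=manip.camera_model(n); p,d=manip.camera(n); return p,d,m
def px2w(m,d,u,v,z=None):
    K=np.array(m["K"]);R=np.array(m["R"]);t=np.array(m["t"])
    k=m["k1"]; a=np.array([(u-K[0,2])/K[0,0],(v-K[1,2])/K[1,1]]); s=a.copy()
    for _ in range(20): s=a/(1+k*(s@s))
    ray=np.array([s[0],s[1],1.])
    if z is None:
        return R.T@(ray*d-t)
    o=-R.T@t; w=R.T@ray; return o+w*(z-o[2])/w[2]
E
python3 - <<'E'
from h import *
for n in("top","side"):
    p,d,m=grab(n); cv2.imwrite(f"pics/{n}0.png",p); np.savez(f"{n}0.npz",p=p,d=d,**{k:np.array(v) for k,v in m.items()})
    print(n,np.round(m["K"],1).tolist(),m["k1"],np.round(-np.array(m["R"]).T@m["t"]))
s=manip.read_state();print(s)
E
```

```text
pics
top [[473.0, 0.0, 324.7], [0.0, 473.0, 203.4], [0.0, 0.0, 1.0]] -1.772653255275054e-05 [ 385.   30. 1099.]
side [[378.4, 0.0, 314.8], [0.0, 378.4, 198.3], [0.0, 0.0, 1.0]] -0.08193502169088408 [377. 542. 629.]
{'clock': 0.1, 'joints': array([ 1.11641086e+00,  3.00382827e-01,  1.52151399e+00,  5.44070196e-06,
        1.32070579e+00, -6.66226965e-02]), 'qd': array([ 0.00058566, -0.00090185,  0.00069587,  0.00315766,  0.00161496,
        0.0008157 ]), 'effort': array([ 7.45612579e-04, -5.32637680e+01, -3.53290915e+01,  7.08927191e-02,
        2.34624505e-02, -7.13372401e-05]), 'eef_pos': array([207.8781896 , 508.95686039, 212.9631309 ]), 'eef_rot': array([-3.1405853e+00, -7.2493833e-05,  2.7538285e+00]), 'wrist_force': array([-0.50279253, -0.12984959, -0.164454  ]), 'moment': array([ 0.00987011, -0.03519815,  0.0212845 ]), 'finger_force': 0.0, 'finger_gap': 94.00251870585672}
```

View pics/top0.png

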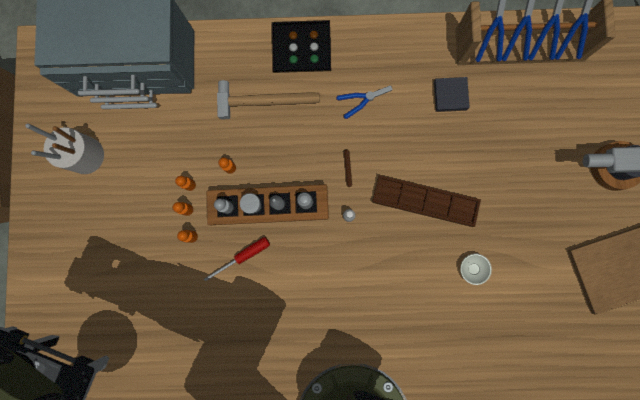

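View pics/side0.png

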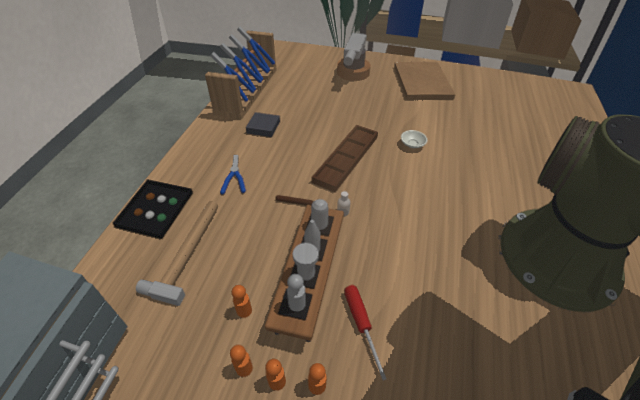

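The top view shows the shelf at (207–328, 183–223) and the dark rack at (373–480, 175–225). The heads on the shelf from left to right are ball (226,205), flat (250,203), cone (279,203) and dome (305,200). The look-alikes are four orange ball-heads at (185,182), (226,163), (181,207) and (186,236), plus a small pale piece on the table at (349,214). The steel ball on the shelf's left pad fits the description. I'll confirm it in enlarged crops.

```bash
python3 - <<'E'
import cv2
a=cv2.imread("pics/top0.png")[165:245,195:355]; b=cv2.imread("pics/side0.png")[185:345,250:370]; c=cv2.imread("pics/top0.png")[165:235,360:490]
A=cv2.resize(a,None,fx=5,fy=5,interpolation=cv2.INTER_CUBIC)
cv2.imwrite("pics/a.png",A)
cv2.imwrite("pics/b.png",cv2.resize(b,None,fx=3.75,fy=3.75,interpolation=cv2.INTER_CUBIC))
cv2.imwrite("pics/c.png",cv2.resize(c,None,fx=6,fy=6,interpolation=cv2.INTER_CUBIC))
E
```

```text
(no output)
```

View pics/a.png

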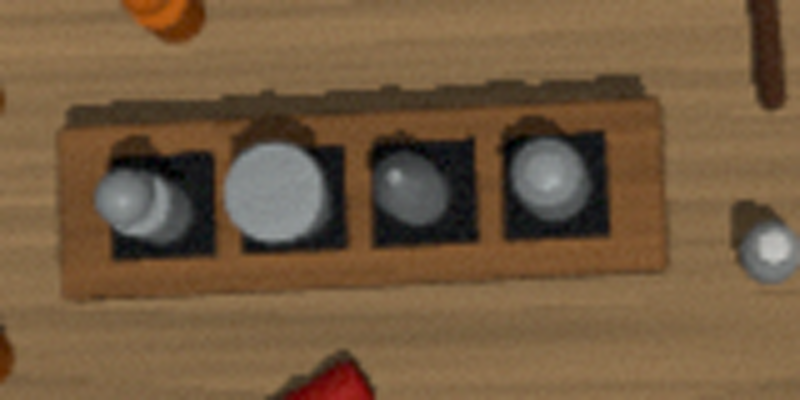

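View pics/b.png

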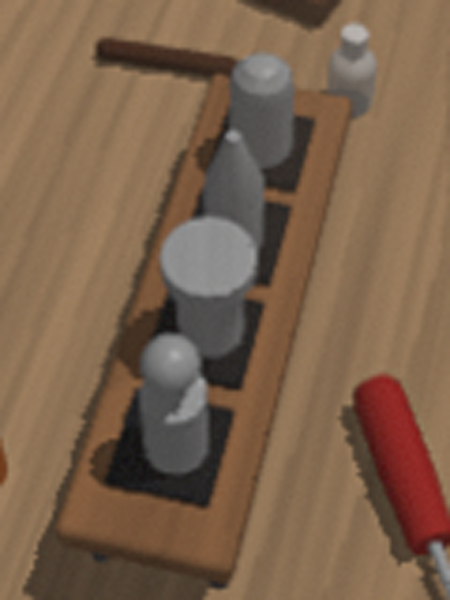

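View pics/c.png

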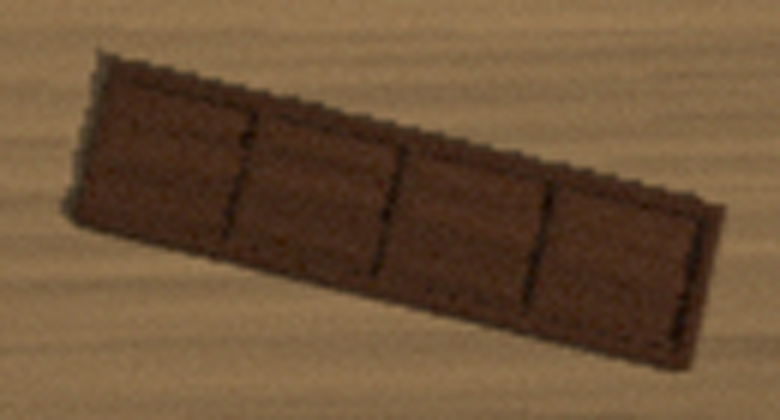

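The crops confirm the order: steel ball at (123,200) in crop a, then flat disc (275,192), cone (393,175) and dome (548,170). The pale piece at (770,250) is an unlisted bottle on the table. Crop c shows the rack's corners and its three dividers. Next I triangulate.

```bash
cat > tri.py <<'E'
from h import *
T=dict(np.load("top0.npz"));S=dict(np.load("side0.npz"))
def ray(m,u,v):
    o=px2w(m,0,u,v); w=px2w(m,1,u,v)-o; return o,w/np.linalg.norm(w)
def tri(a,b):
    A=np.zeros((3,3));c=np.zeros(3);L=[ray(T,*a),ray(S,*b)]
    for o,w in L: P=np.eye(3)-np.outer(w,w);A+=P;c+=P@o
    x=np.linalg.solve(A,c); return x,max(np.linalg.norm((np.eye(3)-np.outer(w,w))@(x-o)) for o,w in L)
def ta(u,v): return ((u+.5)/5-.5+195,(v+.5)/5-.5+165)
def sb(u,v): return ((u+.5)/3.75-.5+250,(v+.5)/3.75-.5+185)
def tc(u,v): return ((u+.5)/6-.5+360,(v+.5)/6-.5+165)
E
python3 - <<'E'
from tri import *
for n,a,b in [("ballpad y+",ta(113,258),sb(208,503)),("ballpad y-",ta(215,255),sb(232,412)),("domepad y+",ta(505,240),sb(298,190)),("domepad y-",ta(608,235),sb(313,118)),
 ("ball",ta(125,200),sb(170,362)),("disc",ta(275,192),sb(210,260)),("tip",ta(393,175),sb(234,133)),
 ("rk y+",tc(75,222),(335,189)),("rk y-",tc(690,370),(378,138))]:
    x,e=tri(a,b);print(n,x.round(1),round(e,1))
def dep(m,u,v):return m["d"][int(round(v)),int(round(u))]
print("depth z rack floor",[px2w(T,dep(T,*tc(u,v)),*tc(u,v)).round(1) for u,v in [(160,150),(620,270)]])
print("depth shelf",[px2w(T,dep(T,*ta(u,v)),*ta(u,v)).round(1) for u,v in [(90,275),(640,140),(355,255)]])
def fr(name,z,cs,f):
    P=np.array([px2w(T,0,*f(*c),z=z)[:2] for c in cs]) # UL UR LR LL
    c=P.mean(0);d=(P[0]+P[3]-P[1]-P[2]);n=np.linalg.norm(d)/2;d/=2*n
    th=np.arctan2(-d[0],d[1]);print(name,c.round(1),"len",n.round(1),"wid",(np.linalg.norm(P[0]+P[1]-P[2]-P[3])/2).round(1),"th",th.round(4))
    for k in(87,29,-29,-87):print("  ",k,(c+k*d).round(1))
fr("shelf",60,[(60,130),(657,98),(665,270),(65,298)],ta)
fr("pads",65,[(110,155),(605,132),(608,236),(113,260)],ta)
fr("rack",20,[(100,52),(724,205),(690,370),(75,222)],tc)
# refine rack: dark mask min area rect
E
```

```text
ballpad y+ [462.2 288.5  65.2] 0.1
ballpad y- [463.4 243.8  64. ] 0.7
domepad y+ [465.9 115.7  63.5] 0.5
domepad y- [467.9  70.3  66.7] 0.6
ball [481.8 266.3 135. ] 1.0
disc [483.9 206.5 122. ] 0.1
tip [487.4 154.1 145.6] 0.0
rk y+ [492.  -57.   10.8] 0.1
rk y- [ 428.4 -294.    -6.5] 2.0
depth z rack floor [array([519.1, -90.7,   9.8]), array([ 468.3, -263.6,   13.4])]
depth shelf [array([455.4, 299.8,  60.8]), array([509.2,  55.4,  63.2]), array([461.6, 182.5,  59.8])]
shelf [486.4 179.5] len 265.8 wid 75.7 th 0.0265
   87 [484.1 266.5]
   29 [485.7 208.5]
   -29 [487.2 150.5]
   -87 [488.7  92.5]
pads [487.3 179.9] len 218.8 wid 46.3 th 0.0238
   87 [485.3 266.9]
   29 [486.6 208.9]
   -29 [488.  150.9]
   -87 [489.4  92.9]
rack [ 492.  -178.2] len 240.6 wid 65.2 th -0.2656
   87 [514.9 -94.2]
   29 [ 499.6 -150.2]
   -29 [ 484.4 -206.1]
   -87 [ 469.2 -262.1]
```

Triangulated heights agree with the text: pads at about 65, ball centre 135 and cone tip 146. Now I move over the shelf for a closer wrist look.

Call:
{"api": "jog_arm", "payload": {"rows": [1.4,-1.65,0.2,0,0,-0.065,0,1.4,-1.65,0.2,0,0,-0.065,0,1.4,-1.65,0.2,0,0,-0.065,0,1.4,-1.65,0.2,0,0,-0.065,0,1.4,-1.65,0.2,0,0,-0.065,0,1.4,-1.65,0.2,0,0,-0.065,0,1.4,-1.65,0.2,0,0,-0.065,0,1.4,-1.65,0.2,0,0,-0.065,0,1.4,-1.65,0.2,0,0,-0.065,0,1.4,-1.65,0.2,0,0,-0.065,0,1.4,-1.65,0.2,0,0,-0.065,0,1.4,-1.65,0.2,0,0,-0.065,0,1.4,-1.65,0.2,0,0,-0.065,0,1.4,-1.65,0.2,0,0,-0.065,0,1.4,-1.65,0.2,0,0,-0.065,0,1.4,-1.65,0.2,0,0,-0.065,0,1.4,-1.65,0.2,0,0,-0.065,0,1.4,-1.65,0.2,0,0,-0.065,0,1.4,-1.65,0.2,0,0,-0.065,0,1.4,-1.65,0.2,0,0,-0.065,0]}}

```text
clock: 1.77
eef_pos: [488.5, 178.2, 253.3]
eef_rot: [-3.141, 0.0, 1.451]
wrist_force: [0.3, -0.4, -0.2]
finger_gap: 94.2
finger_force: 0.0
```

```bash
python3 - <<'E'
from h import *
s=manip.read_state();print(s["clock"],s["eef_pos"],s["eef_rot"],s["joints"])
p,d,m=grab("wrist"); cv2.imwrite("pics/w0.png",p); np.savez("w0.npz",p=p,d=d,**{k:np.array(v) for k,v in m.items()})
print(-np.array(m["R"]).T@m["t"],m["K"][0])
E
```

```text
1.7667 [488.47136533 178.19152122 253.26903912] [-3.14110043e+00  1.93077797e-04  1.45055709e+00] [2.79337805e-01 2.04039684e-01 1.54754542e+00 1.38437314e-05
 1.39053611e+00 3.99574599e-01]
[497.18928279 244.71820091 424.45672663] [285.88508919   0.         318.62805614]
```

View pics/w0.png

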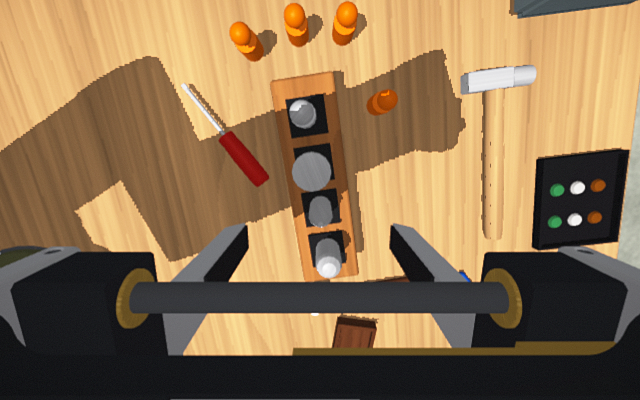

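The wrist view shows the shelf with the ball at (303,112), disc (312,171), cone (320,211) and dome (327,250). The fingers straddle the row. I'll fit the bodies from the depth clouds to get head centres.

```bash
python3 - <<'E'
from h import *
from scipy.optimize import least_squares
def cloud(m):
    K,R,t=m["K"],m["R"],m["t"];v,u=np.mgrid[0:400,0:640];d=m["d"].ravel()
    a=np.c_[((u-K[0,2])/K[0,0]).ravel(),((v-K[1,2])/K[1,1]).ravel()];s=a.copy()
    for _ in range(10): s=a/(1+m["k1"]*(s**2).sum(1,keepdims=True))
    P=np.c_[s*d[:,None],d]; return ((P-t)@R)[d>0]
C={n:cloud(dict(np.load(f)))for n,f in(("top","top0.npz"),("side","side0.npz"),("wrist","w0.npz"))}
for h,r,zt,x,y in(("ball",14,65+46,485,266.5),("flat",15,65+47,486.5,208.5),("cone",14,65+44,488,150.8),("dome",16,65+46,489,92.8)):
    for n,P in C.items():
        Q=P[(abs(P[:,0]-x)<24)&(abs(P[:,1]-y)<24)&(P[:,2]>74)&(P[:,2]<zt-3)]
        U=P[(abs(P[:,0]-x)<24)&(abs(P[:,1]-y)<24)&(P[:,2]>zt+ (2 if h=='flat' else 0))]
        if len(Q)>15:
            f=least_squares(lambda c:np.hypot(Q[:,0]-c[0],Q[:,1]-c[1])-r,[x,y],loss="soft_l1").x
        else:f=np.zeros(2)
        print(h,n,len(Q),f.round(1),"upper",len(U),((U.min(0)+U.max(0))/2)[:2].round(1),U[:,2].max().round(1))
E
```

```text
ball top 49 [482.  267.6] upper 145 [481.  265.5] 150.0
ball side 168 [483.6 266.2] upper 295 [483.4 269.2] 146.9
ball wrist 18 [481.8 266.1] upper 531 [482.8 265.1] 146.2
flat top 5 [0. 0.] upper 322 [482.6 206.2] 131.1
flat side 162 [485.2 206.6] upper 510 [484.7 207.3] 127.5
flat wrist 0 [0. 0.] upper 16794 [486.5 205.8] 383.9
cone top 26 [487.4 154.5] upper 133 [487.1 153.8] 145.4
cone side 91 [488.7 153.6] upper 216 [488.4 158.5] 145.3
cone wrist 127 [487.3 152.5] upper 430 [487.6 154.1] 144.2
dome top 24 [490.1  94.1] upper 172 [489.2  93.4] 130.4
dome side 177 [491.2  93.2] upper 197 [490.7  97. ] 127.6
dome wrist 239 [490.   92.2] upper 533 [490.1  93.9] 128.0
```

Call:
{"api": "jog_arm", "payload": {"rows": [-0.12,1.76,-1.2,0,0,0,0,-0.12,1.76,-1.2,0,0,0,0,-0.12,1.76,-1.2,0,0,0,0,-0.12,1.76,-1.2,0,0,0,0,-0.12,1.76,-1.2,0,0,0,0,0,0,0,0,0,0,0,0,0,-1.5,0,0,0,0,0,0,-1.5,0,0,0,0,0,0,-1.5,0,0,0,0,0,0,-1.5,0,0,0,0,0,0,-1.5,0,0,0,0,0,0,-1.5,0,0,0,0,0,0,-1.0,0,0,0,0,0,0,-0.6,0,0,0,0,0,0,0,0,0,0,0.3,0,0,0,0,0,0,0.4], "newtons": 20}}

```text
clock: 3.15
eef_pos: [482.2, 267.1, 87.9]
eef_rot: [3.141, -0.0, 1.454]
wrist_force: [0.4, 0.7, 0.2]
finger_gap: 84.0
finger_force: 0.0
```

Close on the ball head and lift.

Call:
{"api": "jog_arm", "payload": {"rows": [0,0,0,0,0,0,0.5,0,0,0,0,0,0,0.6,0,0,0,0,0,0,0.66,0,0,0,0,0,0,0.7,0,0,0,0,0,0,0.75,0,0,0,0,0,0,0.8,0,0,0,0,0,0,0.85,0,0,0,0,0,0,0.9,0,0,0,0,0,0,1,0,0,0,0,0,0,1,0,0,0,0,0,0,1,0,0,0,0,0,0,1], "newtons": 25}}

```text
clock: 4.15
eef_pos: [482.0, 267.2, 87.5]
eef_rot: [3.142, -0.0, 1.454]
wrist_force: [-0.4, -0.5, -0.1]
finger_gap: 27.5
finger_force: 25.0
```

Call:
{"api": "jog_arm", "payload": {"rows": [0,0,0.5,0,0,0,1,0,0,1.5,0,0,0,1,0,0,2.5,0,0,0,1,0,0,2.5,0,0,0,1,0,0,2.5,0,0,0,1,0,0,1.5,0,0,0,1,0,-1,0,0,0,0,1,0,-2,0,0,0,0,1,0,-3,0,0,0,0,1,0,-3,0,0,0,0,1,0,-3,0,0,0,0,1,0,-3,0,0,0,0,1,0,-3,0,0,0,0,1,0,-3,0,0,0,0,1,0,-3,0,0,0,0,1,0,-3,0,0,0,0,1,0,-3,0,0,0,0,1,0,-3,0,0,0,0,1,0,-3,0,0,0,0,1,0,-3,0,0,0,0,1]}}

```text
clock: 5.82
eef_pos: [480.8, -124.7, 196.2]
eef_rot: [-3.14, -0.0, 1.454]
wrist_force: [1.1, 0.6, -2.2]
finger_gap: 27.3
finger_force: 25.0
```

Call:
{"api": "jog_arm", "payload": {"rows": [-0.2,-3,0,0,0,0,1,-0.2,-3,0,0,0,0,1,-0.2,-3,0,0,0,0,1,-0.2,-2,0,0,0,0,1,-0.2,-2,0,0,0,0,1,-0.2,-0.9,0,0,0,0,1,0,0,0,0,0,0,1,0,0,-2,0,0,0,1,0,0,-2,0,0,0,1,0,0,-2,0,0,0,1,0,0,-2,0,0,0,1,0,0,-1,0,0,0,1,0,0,0,0,0,0,1,0,0,0,0,0,0,1]}}

```text
clock: 6.98
eef_pos: [470.1, -261.4, 107.7]
eef_rot: [-3.141, -0.0, 1.454]
wrist_force: [-0.1, -0.5, -2.6]
finger_gap: 27.6
finger_force: 25.0
```

```bash
python3 - <<'E'
from h import *
s=manip.read_state();print(s["clock"],s["eef_pos"],s["eef_rot"],s["finger_gap"])
p,d,m=grab("wrist"); np.savez("w1.npz",p=p,d=d,**{k:np.array(v) for k,v in m.items()})
p2,_,_=grab("top"); cv2.imwrite("pics/w1.png",np.vstack([cv2.resize(p,(800,500))[50:450],cv2.resize(p2[150:250,300:500],(400,200))[:, :400].repeat(2,1)[:,:800]]))
E
```

```text
6.9833 [ 470.09807717 -261.3527006   107.73396062] [-3.14133201e+00 -1.98682974e-04  1.45431221e+00] 27.58542434881325
```

View pics/w1.png

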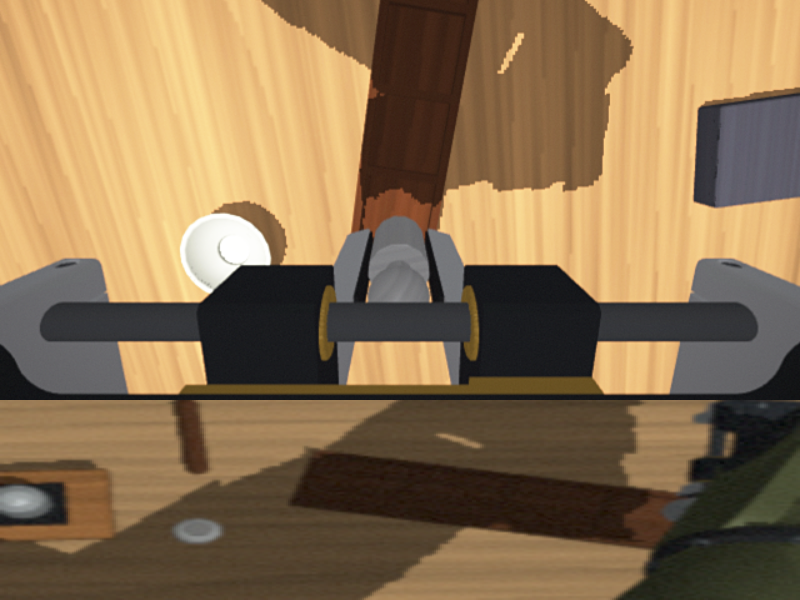

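The head hangs upright in the jaws over the rack's right end. Dividers are at view (425,8), (408,93) and (403,170), with rack sides at (365,140) to (450,140). I'll check the rack pose from these.

```bash
python3 - <<'E'
from h import *
m=dict(np.load("w1.npz"))
g=m["p"]; cv2.imwrite("pics/w1c.png",cv2.resize(g[35:215,270:400],None,fx=4.4,fy=3.3,interpolation=cv2.INTER_CUBIC))
c=np.array([492,-178.2]);th=-.2656;ey=np.array([-np.sin(th),np.cos(th)]);ex=np.array([ey[1],-ey[0]])
for n,u,v in(("L",365,140),("R",450,140),("L2",379,20),("R2",473,20),("d2",408,93),("d3",403,170)):
    w=px2w(m,0,(u+.5)/1.25-.5,(v+50.5)/1.25-.5,z=20)[:2]; print(n,w.round(1),"in rack x,y",((w-c)@ex).round(1),((w-c)@ey).round(1))
E
```

```text
L [ 452.6 -208.4] in rack x,y -30.1 -39.5
R [ 513.  -215.4] in rack x,y 30.0 -30.4
L2 [ 472.6 -131.4] in rack x,y -31.0 40.1
R2 [ 534.6 -138.6] in rack x,y 30.7 49.4
d2 [ 486.7 -179.9] in rack x,y -4.7 -3.0
d3 [ 477.2 -233. ] in rack x,y 0.1 -56.8
```

View pics/w1c.png

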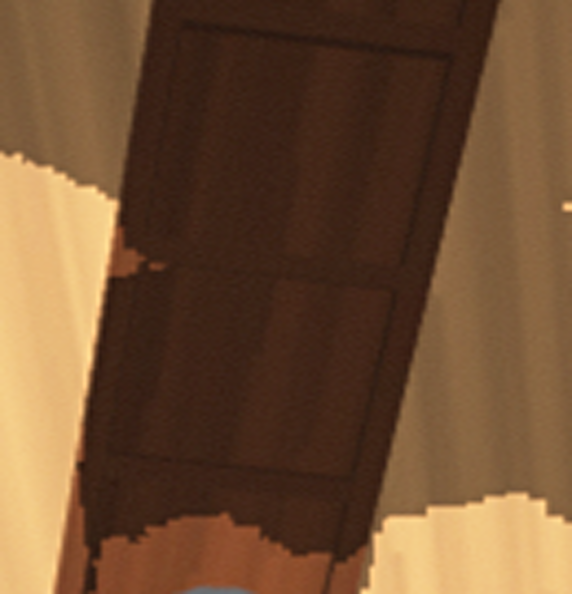

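```bash
python3 - <<'E'
from h import *
m=dict(np.load("w1.npz"))
c=np.array([492,-178.2]);th=-.2656;ey=np.array([-np.sin(th),np.cos(th)]);ex=np.array([ey[1],-ey[0]])
for n,u,v in(("lineA",320,40),("lineB",290,270),("lineB2",330,287),("lineC",240,468),("edgeL",118,200),("edgeR",440,250)):
  for z in(12,20):
    w=px2w(m,0,(u+.5)/4.4-.5+270,(v+.5)/3.3-.5+35,z=z)[:2]; print(n,z,w.round(1),((w-c)@ex).round(1),((w-c)@ey).round(1))
E
```

```text
lineA 12 [ 506.5 -126.2] 0.3 54.0
lineA 20 [ 505.6 -128.3] 0.0 51.8
lineB 12 [ 494.9 -182.2] 3.9 -3.1
lineB 20 [ 494.4 -182.6] 3.5 -3.6
lineB2 12 [ 502.6 -187.6] 12.7 -6.3
lineB2 20 [ 501.9 -187.8] 12.0 -6.7
lineC 12 [ 478.8 -234.9] 2.1 -58.2
lineC 20 [ 478.8 -233.7] 1.8 -57.0
edgeL 12 [ 462.5 -160.4] -33.2 9.5
edgeL 20 [ 463.  -161.4] -32.4 8.6
edgeR 12 [ 525.7 -180.5] 33.1 6.6
edgeR 20 [ 524.2 -181. ] 31.8 5.8
```

The rack pose from the two cameras agrees within about 2.5 mm along the row, so I split the difference. Lower and release, opening partially.

Call:
{"api": "jog_arm", "payload": {"rows": [-0.1,-0.1,-1,0,0,0,1,0,0,-1.5,0,0,0,1,0,0,-1.5,0,0,0,1,0,0,-1,0,0,0,1,0,0,-1,0,0,0,1,0,0,-0.5,0,0,0,1,0,0,-0.3,0,0,0,1,0,0,-0.2,0,0,0,1,0,0,-0.1,0,0,0,1,0,0,-0.1,0,0,0,1,0,0,0,0,0,0,1,0,0,0,0,0,0,1]}}

```text
clock: 8.08
eef_pos: [469.1, -262.9, 35.7]
eef_rot: [3.141, 0.0, 1.454]
wrist_force: [-0.4, -1.0, -3.3]
finger_gap: 27.8
finger_force: 25.0
```

Call:
{"api": "jog_arm", "payload": {"rows": [0,0,-0.1,0,0,0,1,0,0,0,0,0,0,1,0,0,0,0,0,0,0.68,0,0,0,0,0,0,0.6,0,0,0,0,0,0,0.5,0,0,0,0,0,0,0.4,0,0,0,0,0,0,0.3,0,0,0,0,0,0,0.3,0,0,1,0,0,0,0.3,0,0,2,0,0,0,0.3,0,0,2.5,0,0,0,0.3,0,0,2.5,0,0,0,0.3,0,0,2.5,0,0,0,0.3,0,0,2.5,0,0,0,0.3,0,0,2,0,0,0,0.3]}}

```text
clock: 9.33
eef_pos: [469.1, -262.9, 187.4]
eef_rot: [3.14, 0.001, 1.454]
wrist_force: [-0.5, 0.8, 0.7]
finger_gap: 66.1
finger_force: 0.0
```

```bash
python3 - <<'E'
from h import *
s=manip.read_state();print(s["clock"],s["eef_pos"],s["finger_gap"])
p,d,m=grab("side"); q,_,_=grab("wrist"); a=cv2.resize(p[110:240,250:450],(600,390)); b=cv2.resize(q,(600,375))[190:400-0,:][:200]
cv2.imwrite("pics/s1.png",np.vstack([a,b]))
E
```

```text
9.3333 [ 469.11230405 -262.923061    187.37199851] 66.12690169376033
```

View pics/s1.png

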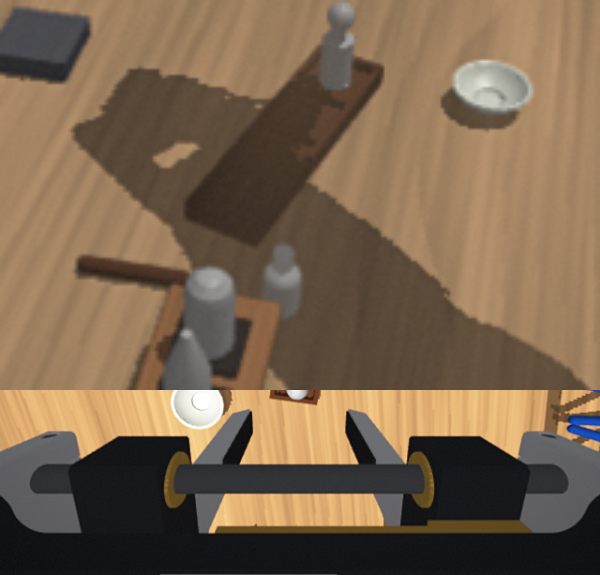

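The ball stands upright in the rightmost compartment (view (337,50)), with the shelf heads undisturbed. Next is the flat head.

Call:
{"api": "jog_arm", "payload": {"rows": [0.09,1,0,0,0,0,0,0.09,2,0,0,0,0,0,0.09,3,0,0,0,0,0,0.09,3,0,0,0,0,0,0.09,3,0,0,0,0,0,0.09,3,0,0,0,0,0,0.09,3,0,0,0,0,0,0.09,3,0,0,0,0,0,0.09,3,0,0,0,0,0,0.09,3,0,0,0,0,0,0.09,3,0,0,0,0,0,0.09,3,0,0,0,0,0,0.09,3,0,0,0,0,0,0.09,3,0,0,0,0,0,0.09,3,0,0,0,0,0,0.09,3,0,0,0,0,0,0.1,1.5,0,0,0,0,0,0,0.44,0,0,0,0,0,0,0,0,0,0,0,0,0,0,0,0,0,0,0]}}

```text
clock: 11.1
eef_pos: [483.9, 206.0, 183.8]
eef_rot: [-3.14, 0.001, 1.454]
wrist_force: [0.4, -0.0, -0.1]
finger_gap: 93.9
finger_force: 0.0
```

Call:
{"api": "jog_arm", "payload": {"rows": [0,0,-1,0,0,0,0,0,0,-2,0,0,0,0,0,0,-2,0,0,0,0,0,0,-2,0,0,0,0,0,0,-1.5,0,0,0,0,0,0,-0.8,0,0,0,0.2,0,0,-0.4,0,0,0,0.4,0,0,0,0,0,0,0.5,0,0,0,0,0,0,0.58,0,0,0,0,0,0,0.64,0,0,0,0,0,0,0.68,0,0,0,0,0,0,0.72,0,0,0,0,0,0,0.8,0,0,0,0,0,0,1,0,0,0,0,0,0,1,0,0,0,0,0,0,1]}}

```text
clock: 12.43
eef_pos: [484.5, 206.6, 87.7]
eef_rot: [3.141, -0.0, 1.454]
wrist_force: [-2.1, 0.7, 4.3]
finger_gap: 41.4
finger_force: 25.0
```

Gap 41.4 means the jaws bear on the disc, not the body. I'll look before lifting.

```bash
python3 - <<'E'
from h import *
s=manip.read_state();print(s["wrist_force"],s["moment"],s["finger_gap"])
p,d,m=grab("side"); q,_,_=grab("wrist")
cv2.imwrite("pics/f1.png",np.hstack([cv2.resize(p[210:330,250:370],(480,480),interpolation=cv2.INTER_CUBIC),cv2.resize(q[150:310,265:371],(318,480),interpolation=cv2.INTER_CUBIC)]))
E
```

```text
[-2.13658167  0.72036302  4.32289852] [-0.06514236  0.23476869  0.01432963] 41.35411766992548
```

View pics/f1.png

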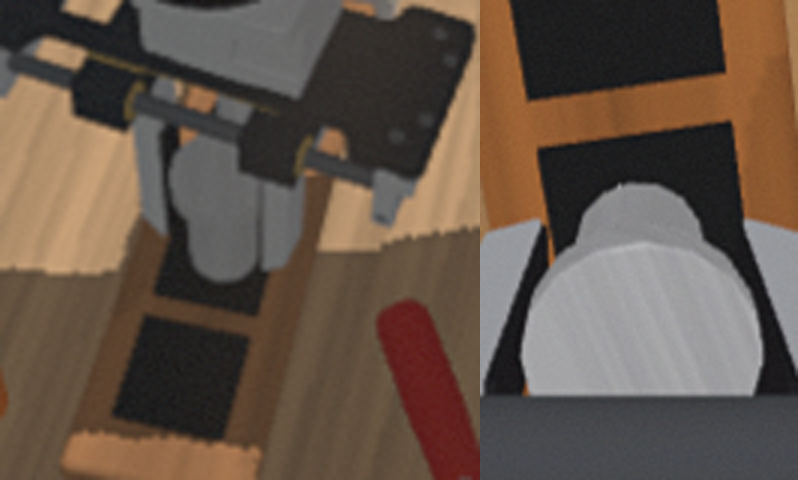

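The jaws bear only on the lower lip of the disc. I'll open, rise so the pads take the whole 12 mm disc rim squarely (stable, since the mass hangs below), and close again.

Call:
{"api": "jog_arm", "payload": {"rows": [0,0,0,0,0,0,0.54,0,0,0,0,0,0,0.52,0,0,0,0,0,0,0.5,0,0,0,0,0,0,0.45,0,0,0,0,0,0,0.4,0,0,0,0,0,0,0.3,0,0,0,0,0,0,0.3,0,0,0.7,0,0,0,0.3,0,0,0.9,0,0,0,0.3,0,0,0,0,0,0,0.3,0,0,0,0,0,0,0.3]}}

```text
clock: 13.45
eef_pos: [484.8, 206.7, 104.3]
eef_rot: [3.14, -0.001, 1.454]
wrist_force: [0.2, -0.9, -0.1]
finger_gap: 65.8
finger_force: 0.0
```

```bash
python3 - <<'E'
from h import *
s=manip.read_state();print(s["eef_pos"],s["wrist_force"],s["finger_gap"])
p,d,m=grab("side"); q,dq,mq=grab("wrist")
# disc top in wrist: points near z~125
v,u=np.mgrid[150:300,250:400]
P=np.array([px2w(mq,dq[b,a],a,b) for a,b in zip(u.ravel(),v.ravel())])
Q=P[(P[:,2]>118)&(P[:,2]<132)&(abs(P[:,0]-485)<26)&(abs(P[:,1]-206)<26)]
print(len(Q),Q.min(0),Q.max(0)); A=np.c_[Q[:,:2],np.ones(len(Q))];print(np.linalg.lstsq(A,Q[:,2],rcond=None)[0])
cv2.imwrite("pics/f2.png",np.hstack([cv2.resize(p[210:330,250:370],(480,480),interpolation=cv2.INTER_CUBIC),cv2.resize(q[150:310,265:371],(318,480),interpolation=cv2.INTER_CUBIC)]))
E
```

```text
[484.7659229  206.70556804 104.33419357] [ 0.23488403 -0.89652695 -0.12480012] 65.77189854679271
3842 [463.72717189 188.30504911 118.00117537] [504.97725713 226.97063472 127.4899227 ]
[-5.03454867e-03 -3.01755463e-02  1.33569858e+02]
```

View pics/f2.png

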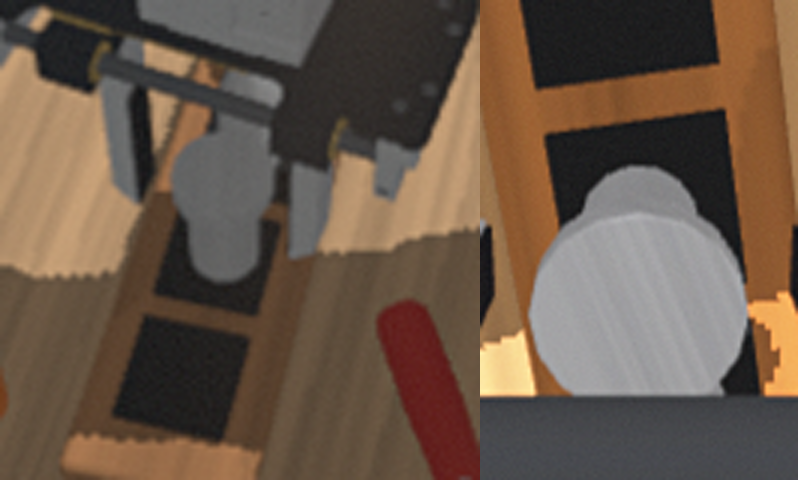

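The head stands upright and centred (disc x 463.7–505.0, so centre 484.4). Close on the disc rim.

Call:
{"api": "jog_arm", "payload": {"rows": [0,0,0,0,0,0,0.4,0,0,0,0,0,0,0.48,0,0,0,0,0,0,0.52,0,0,0,0,0,0,0.56,0,0,0,0,0,0,0.6,0,0,0,0,0,0,0.7,0,0,0,0,0,0,1,0,0,0,0,0,0,1,0,0,0,0,0,0,1,0,0,0.2,0,0,0,1,0,0,0.3,0,0,0,1,0,0,0,0,0,0,1], "newtons": 35}}

```text
clock: 14.55
eef_pos: [484.6, 206.6, 109.0]
eef_rot: [3.141, -0.0, 1.454]
wrist_force: [-0.4, -0.0, -3.4]
finger_gap: 40.9
finger_force: 35.0
```

Call:
{"api": "jog_arm", "payload": {"rows": [0,0,1,0,0,0,1,0,0,2,0,0,0,1,0,0,2.5,0,0,0,1,0,0,2.5,0,0,0,1,0,0,2,0,0,0,1,0,-0.5,0,0,0,0,1,0,-1,0,0,0,0,1,0,-2,0,0,0,0,1,0,-2.5,0,0,0,0,1,0,-2.5,0,0,0,0,1,0,-2.5,0,0,0,0,1,0,-2.5,0,0,0,0,1,0,-2.5,0,0,0,0,1,0,-2.5,0,0,0,0,1,0,-2.5,0,0,0,0,1,0,-2.5,0,0,0,0,1,0,-2.5,0,0,0,0,1,0,-2.5,0,0,0,0,1,0,-2.5,0,0,0,0,1,0,-2.5,0,0,0,0,1]}}

```text
clock: 16.22
eef_pos: [483.1, -130.2, 206.7]
eef_rot: [-3.139, -0.0, 1.453]
wrist_force: [0.5, 1.1, -3.0]
finger_gap: 40.7
finger_force: 35.0
```

Call:
{"api": "jog_arm", "payload": {"rows": [0,-2.5,0,0,0,0,1,0,-2,0,0,0,0,1,0,-1.5,0,0,0,0,1,0,-1,0,0,0,0,1,0,-0.9,0,0,0,0,1,0,0,0,0,0,0,1,0,0,-1,0,0,0,1,0,0,-2,0,0,0,1,0,0,-2,0,0,0,1,0,0,-2,0,0,0,1,0,0,-2,0,0,0,1,0,0,-2,0,0,0,1,0,0,-1.5,0,0,0,1,0,0,-1,0,0,0,1,0,0,0,0,0,0,1,0,0,0,0,0,0,1]}}

```text
clock: 17.55
eef_pos: [484.4, -207.0, 73.4]
eef_rot: [-3.141, -0.0, 1.454]
wrist_force: [-0.1, -0.4, -3.4]
finger_gap: 40.9
finger_force: 35.0
```

```bash
python3 - <<'E'
from h import *
s=manip.read_state();print(s["eef_pos"],s["wrist_force"],s["finger_gap"])
p,d,m=grab("side"); q,dq,mq=grab("wrist")
cv2.imwrite("pics/f3.png",np.hstack([cv2.resize(p[100:220,280:400],(480,480),interpolation=cv2.INTER_CUBIC),cv2.resize(q[150:310,265:371],(318,480),interpolation=cv2.INTER_CUBIC)]))
E
```

```text
[ 484.360444   -206.98813734   73.35808974] [-0.09048809 -0.35892426 -3.39840621] 40.933079193251324
```

View pics/f3.png

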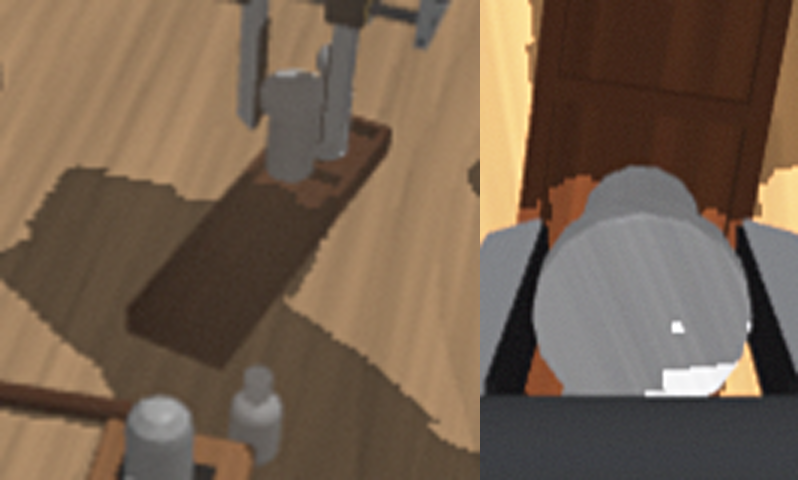

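It hangs upright over the second compartment from the right. Lower and release.

Call:
{"api": "jog_arm", "payload": {"rows": [0,0,-0.8,0,0,0,1,0,0,-0.6,0,0,0,1,0,0,-0.4,0,0,0,1,0,0,-0.2,0,0,0,1,0,0,-0.15,0,0,0,1,0,0,-0.1,0,0,0,1,0,0,0,0,0,0,1,0,0,0,0,0,0,1]}}

```text
clock: 18.32
eef_pos: [484.5, -207.5, 51.1]
eef_rot: [3.141, 0.0, 1.454]
wrist_force: [-0.1, 1.0, -2.5]
finger_gap: 40.8
finger_force: 35.0
```

Call:
{"api": "jog_arm", "payload": {"rows": [0,0,-0.05,0,0,0,1,0,0,0,0,0,0,0.58,0,0,0,0,0,0,0.55,0,0,0,0,0,0,0.53,0,0,0,0,0,0,0.5,0,0,0,0,0,0,0.4,0,0,0,0,0,0,0.25,0,0,0,0,0,0,0.2,0,0,0,0,0,0,0.2,0,0,1,0,0,0,0.2,0,0,2,0,0,0,0.2,0,0,2.5,0,0,0,0.2,0,0,2.5,0,0,0,0.2,0,0,2.5,0,0,0,0.2,0,0,2,0,0,0,0.2,0,0,1,0,0,0,0.2]}}

```text
clock: 19.65
eef_pos: [485.0, -207.8, 188.9]
eef_rot: [3.138, 0.001, 1.454]
wrist_force: [-0.4, -0.6, -0.2]
finger_gap: 75.0
finger_force: 0.0
```

```bash
cat > chk.py <<'E'
from h import *
import sys
def cloud(n):
    p,d,m=grab(n);K,R,t=[np.array(m[k]) for k in("K","R","t")];v,u=np.mgrid[0:400,0:640];d=d.ravel()
    a=np.c_[((u-K[0,2])/K[0,0]).ravel(),((v-K[1,2])/K[1,1]).ravel()];s=a.copy()
    for _ in range(10): s=a/(1+m["k1"]*(s**2).sum(1,keepdims=True))
    return ((np.c_[s*d[:,None],d]-t)@R)[d>0]
P=cloud("side")
for n,x,y,z0 in(("ball",482.5,266,70),("flat",484.5,206.5,70),("cone",488,153.5,70),("dome",490.3,93.2,70),("c-87",469,-263,24),("c-29",484,-207,24),("c+29",499.3,-151.5,24),("c+87",514.6,-95.5,24)):
    Q=P[(abs(P[:,0]-x)<24)&(abs(P[:,1]-y)<24)&(P[:,2]>z0)&(P[:,2]<z0+80)]
    if len(Q)<12: print(n,"empty",len(Q));continue
    print(n,len(Q),"low xy",Q[Q[:,2]<z0+20][:,:2].mean(0).round(1),"high xy",Q[Q[:,2]>z0+25][:,:2].mean(0).round(1),"ztop",Q[:,2].max().round(1))
E
python3 chk.py
```

```text
ball empty 0
flat empty 0
cone 423 low xy [486. 164.] high xy [486.6 161. ] ztop 143.9
dome 413 low xy [484.7 104.9] high xy [489.  101.5] ztop 128.6
c-87 200 low xy [ 462.3 -253.4] high xy [ 469.3 -257.7] ztop 93.6
c-29 313 low xy [ 483.5 -196.5] high xy [ 484.5 -201.1] ztop 74.8
c+29 empty 0
c+87 empty 0
```

Both placed heads stand upright (tops 93 and 74). Next is the cone.

Call:
{"api": "jog_arm", "payload": {"rows": [0.03,1,0,0,0,0,0,0.03,2,0,0,0,0,0,0.03,3,0,0,0,0,0,0.03,3,0,0,0,0,0,0.03,3,0,0,0,0,0,0.03,3,0,0,0,0,0,0.03,3,0,0,0,0,0,0.03,3,0,0,0,0,0,0.03,3,0,0,0,0,0,0.03,3,0,0,0,0,0,0.03,3,0,0,0,0,0,0.03,3,0,0,0,0,0,0,2,0,0,0,0,0,0,0.8,0,0,0,0,0,0,0.3,0,0,0,0,0,0,0,0,0,0,0,0]}}

```text
clock: 21.03
eef_pos: [487.5, 153.6, 184.6]
eef_rot: [-3.14, 0.001, 1.455]
wrist_force: [-0.6, -0.3, -0.3]
finger_gap: 93.9
finger_force: 0.0
```

Call:
{"api": "jog_arm", "payload": {"rows": [0,0,-1,0,0,0,0,0,0,-2,0,0,0,0,0,0,-2,0,0,0,0,0,0,-2,0,0,0,0,0,0,-1.5,0,0,0,0,0,0,-0.9,0,0,0,0.2,0,0,-0.4,0,0,0,0.4,0,0,0,0,0,0,0.5,0,0,0,0,0,0,0.6,0,0,0,0,0,0,0.66,0,0,0,0,0,0,0.7,0,0,0,0,0,0,0.74,0,0,0,0,0,0,0.8,0,0,0,0,0,0,1,0,0,0,0,0,0,1,0,0,0,0,0,0,1,0,0,0,0,0,0,1], "newtons": 25}}

```text
clock: 22.45
eef_pos: [487.9, 153.6, 87.5]
eef_rot: [-3.141, -0.0, 1.454]
wrist_force: [-1.6, -0.2, 2.4]
finger_gap: 27.4
finger_force: 25.0
```

Call:
{"api": "jog_arm", "payload": {"rows": [0,0,0.5,0,0,0,1,0,0,1.5,0,0,0,1,0,0,2.5,0,0,0,1,0,0,2.5,0,0,0,1,0,0,2.5,0,0,0,1,0,0,1.5,0,0,0,1,0.09,-1,0,0,0,0,1,0.09,-2,0,0,0,0,1,0.09,-3,0,0,0,0,1,0.09,-3,0,0,0,0,1,0.09,-3,0,0,0,0,1,0.09,-3,0,0,0,0,1,0.09,-3,0,0,0,0,1,0.09,-3,0,0,0,0,1,0.09,-3,0,0,0,0,1,0.09,-3,0,0,0,0,1,0.09,-2,0,0,0,0,1,0.09,-1,0,0,0,0,1,0.09,-0.5,0,0,0,0,1]}}

```text
clock: 24.03
eef_pos: [499.1, -152.9, 196.3]
eef_rot: [-3.14, -0.0, 1.452]
wrist_force: [0.6, -0.2, -2.7]
finger_gap: 27.3
finger_force: 25.0
```

Call:
{"api": "jog_arm", "payload": {"rows": [0,0,0,0,0,0,1,0,0,-1,0,0,0,1,0,0,-2,0,0,0,1,0,0,-2.5,0,0,0,1,0,0,-2.5,0,0,0,1,0,0,-2.5,0,0,0,1,0,0,-2,0,0,0,1,0,0,-1.5,0,0,0,1,0,0,-1,0,0,0,1,0,0,-0.6,0,0,0,1,0,0,-0.3,0,0,0,1,0,0,-0.2,0,0,0,1,0,0,-0.1,0,0,0,1,0,0,0,0,0,0,1,0,0,0,0,0,0,1]}}

```text
clock: 25.28
eef_pos: [500.0, -151.6, 36.0]
eef_rot: [3.141, 0.0, 1.454]
wrist_force: [0.3, 0.3, -2.8]
finger_gap: 27.3
finger_force: 25.0
```

Call:
{"api": "jog_arm", "payload": {"rows": [0,0,-0.1,0,0,0,1,0,0,0,0,0,0,1,0,0,0,0,0,0,0.7,0,0,0,0,0,0,0.67,0,0,0,0,0,0,0.6,0,0,0,0,0,0,0.5,0,0,0,0,0,0,0.4,0,0,0,0,0,0,0.3,0,0,0,0,0,0,0.3,0,0,1,0,0,0,0.3,0,0,2,0,0,0,0.3,0,0,2.5,0,0,0,0.3,0,0,2.5,0,0,0,0.3,0,0,2.5,0,0,0,0.3,0,0,2.5,0,0,0,0.3,0,0,2,0,0,0,0.3]}}

```text
clock: 26.62
eef_pos: [499.8, -151.5, 187.3]
eef_rot: [3.14, 0.0, 1.454]
wrist_force: [0.5, 0.3, 0.2]
finger_gap: 65.7
finger_force: 0.0
```

```bash
python3 chk.py
```

```text
ball empty 0
flat empty 0
cone empty 0
dome 438 low xy [487.9 105.6] high xy [489.1 101.6] ztop 128.1
c-87 199 low xy [ 462.3 -252.5] high xy [ 469.3 -257.5] ztop 93.2
c-29 317 low xy [ 484.1 -195.8] high xy [ 484.4 -201.4] ztop 74.7
c+29 235 low xy [ 499.5 -141.1] high xy [ 499.5 -144.2] ztop 91.4
c+87 empty 0
```

Cone placed upright (top 91). Now the dome.

Call:
{"api": "jog_arm", "payload": {"rows": [-0.1,1,0,0,0,0,0,-0.1,2,0,0,0,0,0,-0.1,3,0,0,0,0,0,-0.1,3,0,0,0,0,0,-0.1,3,0,0,0,0,0,-0.1,3,0,0,0,0,0,-0.1,3,0,0,0,0,0,-0.1,3,0,0,0,0,0,-0.1,2,0,0,0,0,0,-0.04,1.46,0,0,0,0,0,0,0,0,0,0,0,0,0,0,0,0,0,0,0]}}

```text
clock: 27.67
eef_pos: [489.6, 93.8, 183.7]
eef_rot: [-3.14, 0.0, 1.455]
wrist_force: [-0.3, -0.2, 0.6]
finger_gap: 93.9
finger_force: 0.0
```

Call:
{"api": "jog_arm", "payload": {"rows": [0,0,-1,0,0,0,0,0,0,-2,0,0,0,0,0,0,-2,0,0,0,0,0,0,-2,0,0,0,0,0,0,-1.5,0,0,0,0,0,0,-0.8,0,0,0,0.2,0,0,-0.4,0,0,0,0.4,0,0,0,0,0,0,0.5,0,0,0,0,0,0,0.57,0,0,0,0,0,0,0.62,0,0,0,0,0,0,0.66,0,0,0,0,0,0,0.7,0,0,0,0,0,0,0.8,0,0,0,0,0,0,1,0,0,0,0,0,0,1,0,0,0,0,0,0,1,0,0,0,0,0,0,1]}}

```text
clock: 29.08
eef_pos: [490.3, 93.2, 87.6]
eef_rot: [3.142, -0.0, 1.454]
wrist_force: [-1.0, -0.0, 2.8]
finger_gap: 31.6
finger_force: 25.0
```

Call:
{"api": "jog_arm", "payload": {"rows": [0,0,0.5,0,0,0,1,0,0,1.5,0,0,0,1,0,0,2.5,0,0,0,1,0,0,2.5,0,0,0,1,0,0,2.5,0,0,0,1,0,0,1.5,0,0,0,1,0.27,-1,0,0,0,0,1,0.27,-2,0,0,0,0,1,0.27,-3,0,0,0,0,1,0.27,-3,0,0,0,0,1,0.27,-3,0,0,0,0,1,0.27,-3,0,0,0,0,1,0.27,-2,0,0,0,0,1,0.27,-1.3,0,0,0,0,1,0.27,-0.57,0,0,0,0,1,0,0,0,0,0,0,1]}}

```text
clock: 30.42
eef_pos: [514.7, -96.3, 196.7]
eef_rot: [-3.141, -0.0, 1.453]
wrist_force: [0.2, 0.3, -3.4]
finger_gap: 31.8
finger_force: 25.0
```

Call:
{"api": "jog_arm", "payload": {"rows": [0,0,0,0,0,0,1,0,0,-1,0,0,0,1,0,0,-2,0,0,0,1,0,0,-2.5,0,0,0,1,0,0,-2.5,0,0,0,1,0,0,-2.5,0,0,0,1,0,0,-2,0,0,0,1,0,0,-1.5,0,0,0,1,0,0,-1,0,0,0,1,0,0,-0.6,0,0,0,1,0,0,-0.3,0,0,0,1,0,0,-0.2,0,0,0,1,0,0,-0.1,0,0,0,1,0,0,0,0,0,0,1,0,0,0,0,0,0,1]}}

```text
clock: 31.67
eef_pos: [514.9, -95.6, 36.0]
eef_rot: [3.141, 0.0, 1.454]
wrist_force: [-0.2, -0.6, -2.7]
finger_gap: 31.3
finger_force: 25.0
```

Call:
{"api": "jog_arm", "payload": {"rows": [0,0,-0.1,0,0,0,1,0,0,0,0,0,0,1,0,0,0,0,0,0,0.66,0,0,0,0,0,0,0.62,0,0,0,0,0,0,0.55,0,0,0,0,0,0,0.45,0,0,0,0,0,0,0.35,0,0,0,0,0,0,0.3,0,0,0,0,0,0,0.3,0,0,1,0,0,0,0.3,0,0,2,0,0,0,0.3,0,0,2.5,0,0,0,0.3,0,0,2.5,0,0,0,0.3,0,0,2.5,0,0,0,0.3,0,0,2.5,0,0,0,0.3,0,0,2,0,0,0,0.3,0,3,1,0,0,0,0.3,0,3,1,0,0,0,0.3,0,3,1,0,0,0,0.3,0,3,1,0,0,0,0.3]}}

```text
clock: 33.33
eef_pos: [514.2, 25.7, 225.9]
eef_rot: [3.141, -0.0, 1.453]
wrist_force: [0.3, -0.1, -0.1]
finger_gap: 65.9
finger_force: 0.0
```

```bash
python3 chk.py; python3 - <<'E'
from h import *
p,_,_=grab("side"); q,_,_=grab("top")
cv2.imwrite("pics/end.png",np.vstack([cv2.resize(p[90:340,220:470],(500,500))[:340],cv2.resize(q[160:240,355:495],(437,250)).copy()[:, :437] if 0 else cv2.resize(q[150:240,340:520],(500,250))]))
E
```

```text
ball empty 0
flat empty 0
cone empty 0
dome empty 0
c-87 200 low xy [ 462.5 -252.9] high xy [ 469.2 -257.3] ztop 94.2
c-29 316 low xy [ 483.9 -196.1] high xy [ 484.3 -201.2] ztop 74.2
c+29 230 low xy [ 499.2 -140.9] high xy [ 499.6 -144. ] ztop 89.3
c+87 271 low xy [512.8 -82.9] high xy [514.2 -87.3] ztop 75.1
```

View pics/end.png

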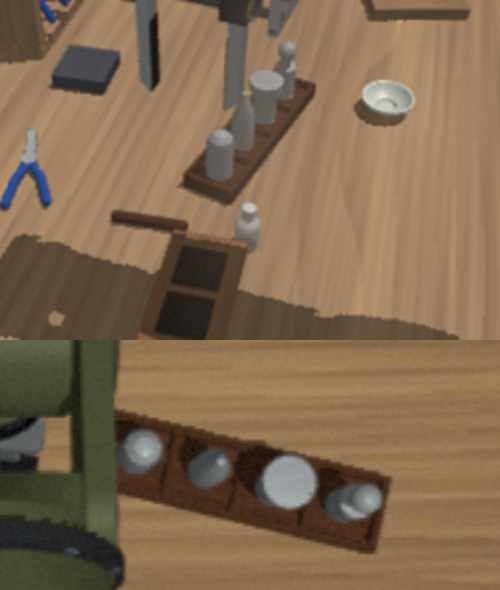

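All four heads stand upright in the rack, each in its own compartment: dome (140,450), cone (208,467), flat (288,482), ball (360,500), left to right. That is the reverse of the starting order, and the gripper is clear.

```bash
python3 -c "
from cell import manip
print(manip.sign_off())"
```

```text
the job is handed in; nothing more can be done
None
```

The job is handed in after about 33 s: all four heads stand upright in the rack in reverse order (dome, cone, flat, ball from left to right), and none toppled.

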